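# Set the hold-down on a container and lock it

### The arm

A 6-joint arm with a two-finger parallel gripper is mounted at the origin on a cart in front of the work surface, level with it; the furniture and walls round the work are solid. World frame = base frame: x ahead of the robot, y to its left, z up, the work surface at z = 0. Lengths are in mm, angles in rad, forces in N, time in s.
With the tool pointing down it reaches from about 400 to 925 mm from the base axis. Payload 12.5 kg.
Tool frame: the origin (TCP) lies at the very end of the fingers, on their centre line; the grasp point (between the pads) lies 19 mm behind it; z points along the fingers, y is the line along which they close (so a half turn about z gives the same grasp; the last joint's range is limited). The gripper opens to 95 mm and grips with 3 to 60 N. Pads are 20 mm wide; open, the fingers measure 119 mm over their backs; the gripper's body (75 mm by 180 mm) begins 59 mm behind the grasp point.
Start: joints at [-1.214, 0.491, 1.559, -0, 1.092, -0.106], TCP at [279.059, -559.261, 214.661] pointing down, gripper open.
Joint ranges: [-3.1, 3.1], [-0.84, 2.19], [0.05, 2.79], [-1.13, 4.28], [0.06, 2.93], [-2.69, 2.69]. Speed limits (rad/s): [2.22, 2.22, 2.79, 3.14, 3.14, 3.14].

### API

Orientations are given as [roll, pitch, yaw] about the fixed x, y, z axes, in that order (R = Rz(yaw) Ry(pitch) Rx(roll)).
In Python, from cell import env, viewer, readout, job_done gives the robot as it stands (env), with the cameras (viewer), the job as plain functions and the readings (readout).
- The arm moves only by the shell command python3 steer.py 'ROWS'. ROWS is a JSON object whose key "plan" holds a list of rows, 1 to 5 of them, each of 5 numbers: dx, dy, dz in parts of the range, where 1.0 means 400 mm, then a turn about the tool's z in normalised numbers (1 is pi rad), then the opening from 0.0 (shut) to 1.0 (fully open); each row is the pose to reach, as a shift and turn from the pose commanded when the command began, along the tool's axes at that moment; what a row does not reach only later rows make up. A row lasts 1/12 s, in which the tool goes at most 41.7 mm and 0.125 rad, less where a joint would pass 70% of its speed; a pose out of reach is approached as far as the arm can. The fingers move at their own pace and stop on an object; the grip force is fixed at half the most. Time passes only in rows, so rows that do not move let the fingers close. It prints the time, the measured TCP pose, the force, the opening and the grip force at its end. Input that does not fit is refused with a message, and nothing moves.
- readout.state(): the state, without advancing time (a new reading comes with each control period).
- viewer.read_camera(name): name is "scene" or "top"; returns (picture, depth): 480x640x3 uint8, red, green, blue; 480x640 float32, mm along the optical axis (not along the pixel's ray), 0 where there is no reading.
- viewer.camera_info(name): a dict with "vertical_fov" (degrees; the focal length in pixels is half the picture's height over the tangent of half this angle, whatever the lens; pixels are square), "cx", "cy" (the principal point, pixels), "origin" and "attitude" of the camera in the world. Camera axes: x right, y down, z forward; pixel columns grow to the right and rows downward; lengths in mm; the calibration is good to about 2 mm. A picture is of the moment at which its call begins. camera_info takes no time and is no camera call.
- job_done(): hands the job in; it is judged then, once.
The state is a dict: "t": time; "joints": joint angles; "qvel": joint speeds; "tau": joint torques, N m; "eef_pos": TCP position; "tcp_rot": TCP orientation; "ft_force": force on the tool from outside, world axes, zero at the start; "moment": the same for the moment, N m; "opening": opening from 0.0 (shut) to 1.0 (fully open); "grip_force": force on a finger pad.
Only numpy, scipy, OpenCV 4.12 (cv2) and the standard library are available. Lean on these libraries where they do the work, as an engineer would, in place of code of your own. Each camera call takes 0.05 s, during which the arm holds its last target. There are 200 camera calls.

### The job

A tin or jar stands under the rod of the hold-down stand, ready to be opened. Push the rod down until its foot rests on top of that container, then swing the clamp lever all the way to its locked position so that the foot stays there. Leave the container under the foot and the others where they stand.

Things in the scene. Friction and masses are not known exactly. Their poses are not given: they have to be found in the camera images.
- stand: Grey metal hold-down stand, 205 x 152 x 174 mm high, screwed down: U-shaped base open to the front, column at the back, arm to a forked head (top 172 mm up) round the rod. Origin: on the worktop exactly below the rod's axis; its x points from the rod to the column, 130 mm behind it, y to its left, z up. Its front (-x) roughly faces the robot. Tall cupboards rise at the right.
- stop (a joint): Slide of the vertical rod, 0 to 0.078 m, growing as the rod goes DOWN. At 0 the foot's underside is 130 mm above the worktop. The rod is balanced and stays wherever it is left; with the clamp open it takes about 6 to 7 N to slide it, up or down.
- foot (a point): Centre of the underside of the round foot (52 mm across) at the rod's lower end. It lies on the rod's axis.
- knob_top (a point): Centre of the flat top of the black knob on the rod's upper end, 155 mm above the foot's underside, on the rod's axis. The knob is 34 mm across and 30 mm high (its flat top 26 mm across); push it straight down or take it from above.
- clamp (a joint): Hinge of the clamp's cam lever in the head, vertical axis, 0 to 1.22 rad. 0: open, lever points to the stand's front right; 1.22: locked, at its end stop, lever points to the back right. Grows anticlockwise from above: the handle moves away from the robot. From about 0.5 the cam presses on the rod and the handle needs a few newtons. Stays where left.
- lever_grip (a point): On the axis of the lever's upright black handle, 196 mm above the worktop, 19 mm below its rounded top. Handle 16 mm thick, 59 mm high (18 mm ball on top). It stands 110 mm from the pivot, which is at (0, -0.022) in the stand's frame; at joint value q it lies from the pivot in direction q - 2.18 rad, anticlockwise from the stand's x.
- tin: Food tin, a low cylinder 76 mm across, 58 mm high. Its origin is the centre of its underside, z up. It stands upright on the worktop, either under the foot or to the right of the stand. Loose.
- tin_top (a point): Centre of the top of the tin, 58 mm above its underside.
- jar: Clear jar with a flat screw lid, 62 mm across, 86 mm high. Its origin is the centre of its underside, z up. It stands upright on the worktop, either under the foot or to the right of the stand. Loose.
- jar_top (a point): Centre of the top of the jar, 86 mm above its underside.
- spice_jar: Slim spice jar with a black cap, 41 mm across, 105 mm high. Its origin is the centre of its underside, z up. It stands upright on the worktop, either under the foot or to the right of the stand. Loose.
- spice_jar_top (a point): Centre of the top of the spice jar, 105 mm above its underside.

How it is judged:
By the outcome, as a careful person would: the job done as asked, in the order asked, and still so for the second after the job is handed in, with the robot touching nothing.
It also fails if it takes over 58 s, if anything falls off the work surface, if the arm or the gripper's body presses on something with over 40 N, if the wrist force passes 120 N, or if a joint passes its speed limit or range.

## Working session

There is one attempt and no reset: what is moved stays moved. The work goes in short steps, Python scripts to look and compute and a shell command to move; the robot and the scene stay as the last step left them, time stands still between calls to the robot, and variables do not carry over. Pictures are saved under pics/ and viewed, at most 10 in all, crops included, and the job is handed in when it is done.

```bash
ls; mkdir -p pics; python3 - <<'E'
from cell import env, viewer, readout, job_done
import cv2,numpy as np
s=readout.state();print(s['t'],s['eef_pos'],s['tcp_rot'],s['opening'])
for n in("scene","top"):
    p,d=viewer.read_camera(n);cv2.imwrite(f'pics/{n}0.png',p[...,::-1]);np.savez(f'{n}0.npz',p=p,d=d);print(n,viewer.camera_info(n))
E
```

```text
cell.py
pics
steer.py
0.0 [ 278.97779317 -558.99784966  214.07027543] [-3.14046420e+00 -9.46132746e-05  4.62834498e-01] 1.0009767348194243
scene {'vertical_fov': 42.303535079321726, 'cx': 320.90650487037726, 'cy': 240.10144049265804, 'origin': array([281.39662471, 435.0255433 , 904.68047302]), 'attitude': array([-2.4239118 ,  0.01539634, -2.64443417])}
top {'vertical_fov': 45.00624408842434, 'cx': 320.27551891514804, 'cy': 234.1107125744814, 'origin': array([ 418.26981769,  -89.0053913 , 1058.64022544]), 'attitude': array([-2.93939604e+00, -1.29487139e-03, -1.64542145e+00])}
```

View pics/scene0.png

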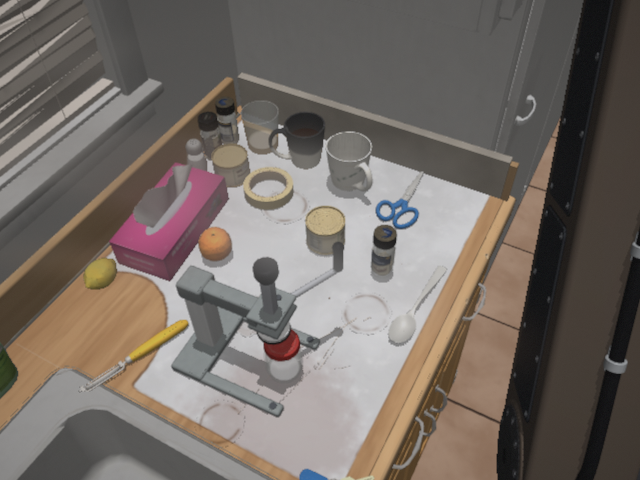

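View pics/top0.png

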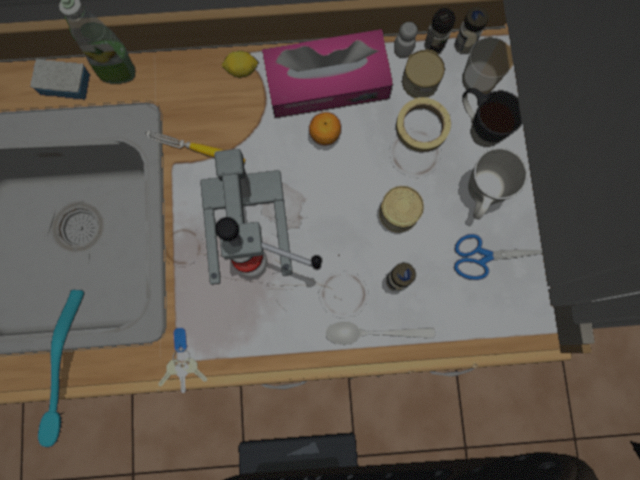

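Both views show the red-lidded jar under the foot. In the top view the knob is at (228,229), the handle's ball at (317,262), the jar lid near (248,260) and the head near (245,240). The tin (402,207) and spice jar (401,277) stand to the right.

```bash
cat > h.py <<'E'
import numpy as np,cv2
from scipy.spatial.transform import Rotation as R
from cell import env, viewer, readout, job_done
def cam(n):
    i=viewer.camera_info(n);f=240/np.tan(np.radians(i['vertical_fov']/2))
    return i,f,R.from_euler('xyz',i['attitude']).as_matrix()
def cloud(n,d):
    i,f,M=cam(n);v,u=np.mgrid[:480,:640]
    return np.stack([(u-i['cx'])/f*d,(v-i['cy'])/f*d,d],-1)@M.T+i['origin']
def onplane(n,u,v,z):
    i,f,M=cam(n);r=M@[(u-i['cx'])/f,(v-i['cy'])/f,1];return i['origin']+r*(z-i['origin'][2])/r[2]
def blob(n,p,box,f):
    u0,v0,u1,v1=box;m=np.zeros(p.shape[:2],np.uint8);m[v0:v1,u0:u1]=f(p[v0:v1,u0:u1].astype(int))
    k,l,s,c=cv2.connectedComponentsWithStats(m);j=1+s[1:,4].argmax();return l==j,s[j],c[j]
E
python3 - <<'E'
from h import *
dark=lambda q:q.max(-1)<75
red=lambda q:(q[...,0]>90)&(q[...,0]>2*q[...,1])
for n,items in dict(top=dict(knob=((208,208,250,245),dark),ball=((300,245,335,280),dark),lid=((225,240,275,285),red)),
  scene=dict(knob=((245,250,290,288),dark),ball=((325,235,350,280),dark),lid=((255,320,310,365),red))).items():
    z=np.load(n+'0.npz');P=cloud(n,z['d'])
    for k,(b,f) in items.items():
        m,s,c=blob(n,z['p'],b,f);ok=m&(z['d']>0);X=P[ok];
        print(n,k,s,c.round(1),'zpct',np.percentile(X[:,2],[5,25,50,75,95]).round(),'med',np.median(X,0).round(1))
        hi=X[X[:,2]>np.percentile(X[:,2],95)-4];print('   top pts',hi.mean(0).round(1),'ext',(hi.max(0)-hi.min(0)).round(),len(hi))
z=np.load('top0.npz');P=cloud('top',z['d'])
for u,v in[(212,275),(284,268),(228,165),(232,200),(280,190),(205,190),(250,240),(402,207),(401,270)]:print((u,v),P[v,u].round(1))
E
```

```text
top knob [215 217  28  28 595] [228.1 231.1] zpct [174. 268. 272. 274. 275.] med [594.8  26.1 272.5]
   top pts [597.1  27.4 273.7] ext [31. 32.  6.] 359
top ball [311 255  11  14 125] [315.9 261.6] zpct [182. 210. 213. 215. 216.] med [550.6 -93.6 212.7]
   top pts [552.2 -94.4 214.6] ext [14. 14.  6.] 67
top lid [235 262  24  10 121] [246.9 267. ] zpct [84. 86. 87. 88. 89.] med [569.6  22.7  87.1]
   top pts [569.3  22.4  87.5] ext [14. 39.  5.] 98
scene knob [254 270  23  16 188] [264.5 278.3] zpct [251. 259. 263. 268. 271.] med [590.   41.2 263.3]
   top pts [594.9  41.5 269.9] ext [23. 12.  7.] 58
scene ball [335 242   9   8  32] [339.4 244.7] zpct [209. 211. 213. 214. 215.] med [550.3 -95.5 213.2]
   top pts [551.6 -95.5 213.4] ext [12.  8.  4.] 25
scene lid [264 331  35  27 482] [284.1 346.7] zpct [83. 84. 86. 86. 88.] med [579.   30.5  85.5]
   top pts [579.9  28.6  86. ] ext [47. 52.  6.] 393
(212, 275) [570.6  95.   15.3]
(284, 268) [573.6 -35.9  15.9]
(228, 165) [722.2  34.9 174.6]
(232, 200) [665.4  31.7 169.6]
(280, 190) [720.9 -37.6  15.1]
(205, 190) [731.3 102.1  15.1]
(250, 240) [597.6   5.9 175.2]
(402, 207) [ 418.3  -89.  1058.6]
(401, 270) [ 542.5 -233.9  105.1]
```

```bash
python3 - <<'E'
import cv2
a=cv2.imread('pics/top0.png')[140:300,190:350];b=cv2.imread('pics/scene0.png')[230:420,170:360]
cv2.imwrite('pics/c.png',cv2.hconcat([cv2.resize(a,(400,400),interpolation=2),cv2.resize(b,(400,400),interpolation=2)]))
E
```

```text
(no output)
```

View pics/c.png

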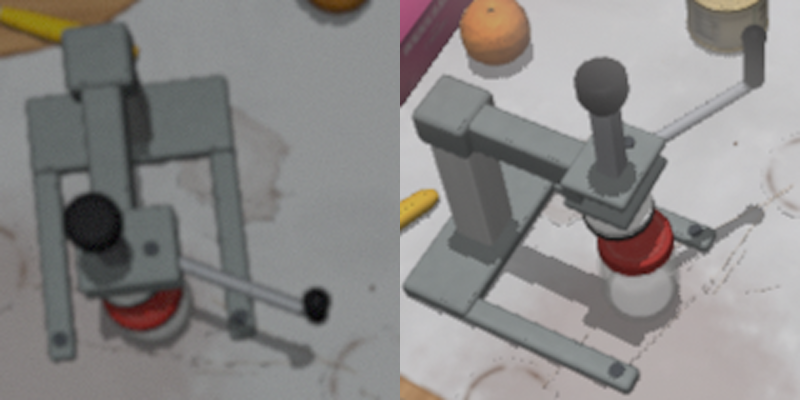

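The crop shows the rod nearly raised, with the foot just above the red lid, and the lever near its open stop. Now I'll refine the knob axis and ball using the depth data.

```bash
cat > d.py <<'E'
import sys
from h import *
w=np.array(eval(sys.argv[1]));s=readout.state();M=R.from_euler('xyz',s['tcp_rot']).as_matrix()
print('pos',s['eef_pos'].round(1),'rot',np.round(s['tcp_rot'],3),'tool shift',((w-s['eef_pos'])@M).round(1))
E
python3 - <<'E'
from h import *
for n,(u0,v0,u1,v1) in dict(top=(205,205,255,250),scene=(240,250,295,300)).items():
    d=np.load(n+'0.npz')['d'];P=cloud(n,d)[v0:v1,u0:u1].reshape(-1,3);Q=P[(P[:,2]>243)&(P[:,2]<300)]
    t=Q[Q[:,2]>np.percentile(Q[:,2],90)-3]
    print(n,len(Q),'min',Q.min(0).round(1),'max',Q.max(0).round(1),'pct z',np.percentile(Q[:,2],[50,80,90,99]).round(1),'flat',t.mean(0).round(1),np.ptp(t,axis=0).round(1))
d=np.load('top0.npz')['d'];P=cloud('top',d)
for u,v in[(540,150),(570,300),(585,340),(600,400)]:print(u,v,P[v,u].round())
# column top centre, arm
c=P[145:180,210:250].reshape(-1,3);c=c[(c[:,2]>170)&(c[:,2]<180)];print('col',c.min(0),c.max(0))
for v in(185,195,255,265,275):
    r=P[v];k=(abs(r[:,2]-15)<4)&(r[:,1]>-60)&(r[:,1]<110);y=r[k];print(v,[tuple(a[:2].round()) for a in (y[y[:,1]>30].min(0),y[y[:,1]>30].max(0),y[y[:,1]<20].min(0),y[y[:,1]<20].max(0))])
E
python3 d.py '[350,-300,320]'
```

```text
top 492 min [580.4  10.7 253.3] max [613.5  43.8 277.4] pct z [272.9 274.3 275.2 276.6] flat [597.2  27.1 273.9] [31.5 30.8  5.2]
scene 576 min [580.4  12.  244.5] max [614.2  45.4 275.3] pct z [271.1 272.9 273.5 274.8] flat [596.9  29.  272.5] [32.  33.1  4.7]
540 150 [ 605. -330.  492.]
570 300 [ 450. -331.  506.]
585 340 [ 406. -522.   99.]
600 400 [ 202. -981. -881.]
col [698.45284435  11.57284715 170.00118409] [749.72264441  56.16213912 179.13961276]
185 [(np.float64(738.0), np.float64(70.0)), (np.float64(741.0), np.float64(109.0)), (np.float64(730.0), np.float64(-42.0)), (np.float64(735.0), np.float64(16.0))]
195 [(np.float64(718.0), np.float64(69.0)), (np.float64(723.0), np.float64(108.0)), (np.float64(710.0), np.float64(-43.0)), (np.float64(715.0), np.float64(15.0))]
pos [ 279.  -559.   214.1] rot [-3.141 -0.     0.463] tool shift [ 179.2 -200.2 -105.7]Traceback (most recent call last):
  File "<stdin>", line 11, in <module>
    return umr_minimum(a, axis, None, out, keepdims, initial, where)
ValueError: zero-size array to reduction operation minimum which has no identity
```

The rows are not in the units I measure in: shifts go in shares of 400 mm and turns go in shares of pi rad. I convert before sending: -110 mm is -0.275, -105 mm is -0.2625.

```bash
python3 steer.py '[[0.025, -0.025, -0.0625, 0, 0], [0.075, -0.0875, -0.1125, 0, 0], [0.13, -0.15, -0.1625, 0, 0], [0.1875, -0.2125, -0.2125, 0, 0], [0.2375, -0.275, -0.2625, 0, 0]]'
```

```text
refused: ROWS must be an object with the rows under "plan". Nothing was moved.
```

The error is about the shape of the input: an object with the rows under "plan". Fixing that and sending the same move.

```bash
python3 steer.py '{"plan":[[0.025, -0.025, -0.0625, 0, 0], [0.075, -0.0875, -0.1125, 0, 0], [0.13, -0.15, -0.1625, 0, 0], [0.1875, -0.2125, -0.2125, 0, 0], [0.2375, -0.275, -0.2625, 0, 0]]}'; python3 steer.py '{"plan":[[0.0625, -0.07, 0, 0, 0], [0.125, -0.14, 0, 0, 0], [0.1875, -0.21, 0, 0, 0], [0.2125, -0.23, 0, 0, 0], [0.2125, -0.23, 0, 0, 0]]}'; python3 d.py '[470,-20,320]'
```

```text
t: 0.52
eef_pos: [315.1, -416.7, 320.1]
tcp_rot: [-3.141, -0.0, 0.463]
ft_force: [0.6, 0.4, -0.6]
opening: 0.704
grip_force: 0.0
t: 0.93
eef_pos: [350.5, -295.7, 320.0]
tcp_rot: [3.141, -0.0, 0.466]
ft_force: [0.3, -0.8, -0.2]
opening: 0.357
grip_force: 0.0
pos [ 350.5 -295.7  320. ] rot [ 3.141 -0.     0.466] tool shift [ 230.5 -192.7    0. ]
```

Scaled: 145 mm is 0.3625, -121 mm is -0.3025.

```bash
python3 steer.py '{"plan":[[0.075, -0.0625, 0, 0, 0], [0.15, -0.125, 0, 0, 0], [0.225, -0.1875, 0, 0, 0], [0.3, -0.25, 0, 0, 0], [0.3625, -0.3025, 0, 0, 0]]}'; python3 steer.py '{"plan":[[0.0725, -0.06, 0, -0.0318, 0], [0.1425, -0.12, 0, -0.0637, 0], [0.2125, -0.18, 0, -0.0955, 0], [0.2125, -0.18, 0, -0.1273, 0], [0.2125, -0.18, 0, -0.1592, 0]]}'; python3 d.py '[597,28,300]'
```

```text
t: 1.35
eef_pos: [426.3, -123.9, 319.5]
tcp_rot: [3.142, 0.0, 0.462]
ft_force: [-0.2, -0.3, 0.2]
opening: 0.023
grip_force: 0.0
t: 1.77
eef_pos: [470.4, -21.7, 319.1]
tcp_rot: [-3.141, 0.0, 0.971]
ft_force: [0.2, 0.2, -0.1]
opening: 0.002
grip_force: 0.0
pos [470.4 -21.7 319.1] rot [-3.141  0.     0.971] tool shift [112.5  76.5  19. ]
```

Scaled: 112.5 mm is 0.2813, 84 mm is 0.21.

```bash
python3 steer.py '{"plan":[[0.07, 0.0475, 0.0125, 0, 0], [0.14, 0.095, 0.025, 0, 0], [0.21, 0.1425, 0.0375, 0, 0], [0.2813, 0.1913, 0.0475, 0, 0], [0.2813, 0.1913, 0.0475, 0, 0]]}'; python3 steer.py '{"plan":[[0, 0, 0.015, 0, 0], [0, 0, 0.03, 0, 0], [0, 0, 0.045, 0, 0], [0, 0, 0.0525, 0, 0], [0, 0, 0.0525, 0, 0]]}';python3 d.py '[597,28,274]'
```

```text
t: 2.18
eef_pos: [600.7, 26.5, 297.9]
tcp_rot: [-3.14, 0.001, 0.963]
ft_force: [-0.9, -0.9, 0.3]
opening: 0.008
grip_force: 0.0
t: 2.6
eef_pos: [595.9, 25.4, 279.1]
tcp_rot: [-3.141, 0.001, 0.962]
ft_force: [0.2, 0.1, 0.1]
opening: 0.0
grip_force: 0.0
pos [595.9  25.4 279.1] rot [-3.141e+00  1.000e-03  9.620e-01] tool shift [ 2.7 -0.6  5.1]
```

Scaled: 15 mm is 0.0375, 12 mm is 0.03.

```bash
python3 steer.py '{"plan":[[0.005, -0.0013, 0.0075, 0, 0], [0.0063, -0.0013, 0.015, 0, 0], [0.0063, -0.0013, 0.0225, 0, 0], [0.0063, -0.0013, 0.03, 0, 0], [0.0063, -0.0013, 0.0375, 0, 0]]}'; python3 steer.py '{"plan":[[0, 0, 0.0075, 0, 0], [0, 0, 0.015, 0, 0], [0, 0, 0.0225, 0, 0], [0, 0, 0.03, 0, 0], [0, 0, 0.0375, 0, 0]]}'
```

```text
t: 3.02
eef_pos: [597.8, 28.3, 265.3]
tcp_rot: [3.14, -0.001, 0.963]
ft_force: [-1.6, 0.2, 6.9]
opening: 0.005
grip_force: 3.3
t: 3.43
eef_pos: [597.8, 28.3, 250.3]
tcp_rot: [3.14, -0.001, 0.963]
ft_force: [-1.6, 0.7, 6.4]
opening: 0.002
grip_force: 3.4
```

Sliding at about 6.5 N as expected. Contact should come near z ≈ 241, so I'll take finer steps.

Scaled: 7 mm is 0.0175, 6 mm is 0.015.

```bash
python3 steer.py '{"plan":[[0, 0, 0.005, 0, 0], [0, 0, 0.01, 0, 0], [0, 0, 0.015, 0, 0], [0, 0, 0.0175, 0, 0], [0, 0, 0.0175, 0, 0]]}'; python3 steer.py '{"plan":[[0, 0, 0.0013, 0, 0], [0, 0, 0.0025, 0, 0], [0, 0, 0.0038, 0, 0], [0, 0, 0.0038, 0, 0]]}'
```

```text
t: 3.85
eef_pos: [597.7, 28.3, 243.0]
tcp_rot: [3.141, -0.0, 0.963]
ft_force: [-1.2, 0.9, 3.8]
opening: 0.009
grip_force: 1.8
t: 4.18
eef_pos: [597.7, 28.3, 241.6]
tcp_rot: [3.141, -0.0, 0.963]
ft_force: [-1.1, 0.4, 5.1]
opening: 0.005
grip_force: 2.6
```

```bash
python3 steer.py '{"plan":[[0, 0, 0.0013, 0, 0], [0, 0, 0.0025, 0, 0], [0, 0, 0.0025, 0, 0]]}'; python3 steer.py '{"plan":[[0, 0, 0.0013, 0, 0], [0, 0, 0.0025, 0, 0], [0, 0, 0.0025, 0, 0]]}'
```

```text
t: 4.43
eef_pos: [597.8, 28.3, 241.6]
tcp_rot: [3.14, -0.001, 0.963]
ft_force: [-3.5, 0.5, 13.1]
opening: 0.005
grip_force: 6.3
t: 4.68
eef_pos: [597.9, 28.3, 241.5]
tcp_rot: [3.139, -0.001, 0.963]
ft_force: [-6.7, 0.8, 19.6]
opening: 0.001
grip_force: 10.0
```

Contact confirmed: z holds at 241.6 (86 + 155 = 241) while the force rises to 20 N. Retract, then go to the handle.

Scaled: -35 mm is -0.0875, -20 mm is -0.05.

```bash
python3 steer.py '{"plan":[[0, 0, -0.025, 0, 0], [0, 0, -0.05, 0, 0], [0, 0, -0.0875, 0, 0], [0, 0, -0.0875, 0, 0.45]]}'; python3 d.py '[551.5,-95,275]'; python3 - <<'E'
from h import *
p,d=viewer.read_camera('scene');cv2.imwrite('pics/s1.png',p[230:420,170:360,::-1].repeat(3,0).repeat(3,1))
E
```

```text
t: 5.02
eef_pos: [598.5, 28.2, 276.8]
tcp_rot: [3.138, -0.002, 0.963]
ft_force: [-0.2, -0.7, 0.8]
opening: 0.035
grip_force: 0.0
pos [598.5  28.2 276.8] rot [ 3.138e+00 -2.000e-03  9.630e-01] tool shift [-128.    31.8    1.7]
```

View pics/s1.png

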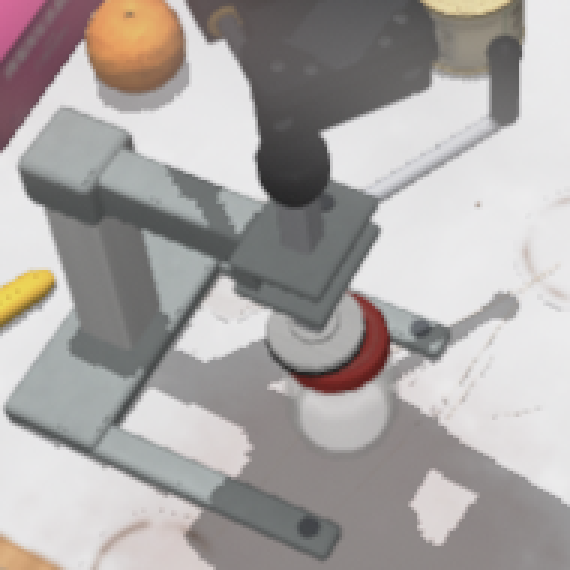

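The foot rests on the red lid (crop about (320,340)); the handle is unmoved at (505,80). Next: above the handle.

Scaled: -128 mm is -0.32, -96 mm is -0.24, -0.17 rad is -0.0541.

```bash
python3 steer.py '{"plan":[[-0.08, 0.02, 0, -0.0159, 0.45], [-0.16, 0.04, 0, -0.0318, 0.45], [-0.24, 0.06, 0, -0.0541, 0.45], [-0.32, 0.08, 0, -0.0541, 0.45], [-0.32, 0.08, 0, -0.0541, 0.45]]}'; python3 steer.py '{"plan":[[0, 0, 0, 0, 0.45], [0, 0, 0, 0, 0.45]]}';python3 d.py '[551.5,-95,185]'
```

```text
t: 5.48
eef_pos: [549.1, -99.0, 273.3]
tcp_rot: [-3.141, 0.001, 1.13]
ft_force: [-0.3, -0.0, -0.0]
opening: 0.41
grip_force: 0.0
t: 5.65
eef_pos: [550.8, -94.9, 273.6]
tcp_rot: [-3.141, -0.0, 1.132]
ft_force: [-0.3, -0.2, 0.1]
opening: 0.449
grip_force: 0.0
pos [550.8 -94.9 273.6] rot [-3.141 -0.     1.132] tool shift [ 0.2  0.7 88.6]
```

Scaled: 88 mm is 0.22, 70 mm is 0.175.

```bash
python3 steer.py '{"plan":[[0, 0.0013, 0.0625, 0, 0.45], [0, 0.0013, 0.125, 0, 0.45], [0, 0.0013, 0.175, 0, 0.45], [0, 0.0013, 0.22, 0, 0.45], [0, 0.0013, 0.22, 0, 0.45]]}'
python3 - <<'E'
from h import *
s=readout.state();p=s['eef_pos'];print(p,s['ft_force'])
piv=np.array([598,6.]);psi=.045;M=R.from_euler('xyz',s['tcp_rot']).as_matrix();yaw0=s['tcp_rot'][2]
# tool centre on the handle arc at angle a, tool y along the tangent; lead = trailing pad 21 mm from centre, 8 mm radius
for q in np.arange(.2,1.45,.1):
    a=q-2.18+psi;h=piv+110*np.array([np.cos(a),np.sin(a)]);t=np.array([-np.sin(a),np.cos(a)])
    c=h+13*t; w=np.r_[c,185]
    print(round(q,2),'handle',h.round(),'tool',((w-p)@M)[:2].round(1),'turn',round(-(a+np.pi-yaw0),3))
E
```

```text
t: 6.07
eef_pos: [550.2, -93.7, 182.7]
tcp_rot: [-3.136, 0.001, 1.134]
ft_force: [0.1, 0.8, -0.4]
opening: 0.452
grip_force: 0.0
[550.22701302 -93.71172194 182.71573187] [ 0.09125043  0.78103197 -0.41316634]
0.2 handle [559. -97.] tool [ 1.8 22. ] turn -0.072
0.3 handle [ 569. -100.] tool [ 4.4 32.8] turn -0.172
0.4 handle [ 580. -103.] tool [ 8.1 43.2] turn -0.272
0.5 handle [ 591. -104.] tool [12.8 53.2] turn -0.372
0.6 handle [ 602. -104.] tool [18.5 62.7] turn -0.472
0.7 handle [ 613. -103.] tool [25.1 71.6] turn -0.572
0.8 handle [ 624. -101.] tool [32.6 79.8] turn -0.672
0.9 handle [634. -98.] tool [40.8 87.2] turn -0.772
1.0 handle [644. -94.] tool [49.8 93.7] turn -0.872
1.1 handle [654. -89.] tool [59.3 99.3] turn -0.972
1.2 handle [663. -83.] tool [ 69.4 104. ] turn -1.072
1.3 handle [672. -76.] tool [ 79.9 107.5] turn -1.172
1.4 handle [680. -68.] tool [ 90.6 110.1] turn -1.272
```

Scaled: 53.2 mm is 0.133, 43.2 mm is 0.108, -0.37 rad is -0.1178.

```bash
python3 steer.py '{"plan":[[0.0025, 0.03, 0, -0.0095, 0.45], [0.005, 0.055, 0, -0.0223, 0.45], [0.011, 0.082, 0, -0.0541, 0.45], [0.02, 0.108, 0, -0.0859, 0.45], [0.032, 0.133, 0, -0.1178, 0.45]]}'
cat > n.py <<'E'
from h import *
s=readout.state();p=s['eef_pos'];M=R.from_euler('xyz',s['tcp_rot']).as_matrix();y0=s['tcp_rot'][2]
c=p[:2]-[598,6.];y=[np.sin(y0),-np.cos(y0)]
h=c-13*np.array(y);print(p.round(1),'est q',round(np.arctan2(h[1],h[0])+2.18-.045,3),'rad',np.hypot(*h).round(1),'F tan',(s['ft_force'][:2]@y).round(1),s['ft_force'].round(1))
for q in np.arange(.5,1.4,.1):
    a=q-2.135;u=np.array([np.cos(a),np.sin(a)]);w=np.r_[[598,6]+110*u+13*np.array([-u[1],u[0]]),183]
    print(round(q,2),((w-p)@M).round(1),'turn',round(-(a+np.pi-y0),3))
E
python3 n.py
```

```text
t: 6.48
eef_pos: [605.6, -105.4, 186.9]
tcp_rot: [-3.142, -0.0, 1.509]
ft_force: [-1.5, 0.2, -0.3]
opening: 0.449
grip_force: 0.7
[ 605.6 -105.4  186.9] est q 0.516 rad 110.8 F tan -1.5 [-1.5  0.2 -0.3]
0.5 [ 0.7 -1.7  3.9] turn 0.002
0.6 [2.6 9.2 3.9] turn -0.098
0.7 [ 5.5 19.9  3.9] turn -0.198
0.8 [ 9.4 30.2  3.9] turn -0.298
0.9 [14.4 40.1  3.9] turn -0.398
1.0 [20.3 49.5  3.9] turn -0.498
1.1 [27.2 58.2  3.9] turn -0.598
1.2 [34.8 66.1  3.9] turn -0.698
1.3 [43.3 73.3  3.9] turn -0.798
```

Contact is good and the radius matches. Continue along the arc.

Scaled: 49.5 mm is 0.1238, 40 mm is 0.1, -0.5 rad is -0.1592.

```bash
python3 steer.py '{"plan":[[0.0065, 0.023, 0.0025, -0.0318, 0.45], [0.0138, 0.05, 0.005, -0.0637, 0.45], [0.0235, 0.075, 0.005, -0.0955, 0.45], [0.036, 0.1, 0.005, -0.1273, 0.45], [0.0508, 0.1238, 0.005, -0.1592, 0.45]]}'; python3 n.py
```

```text
t: 6.9
eef_pos: [656.1, -88.7, 185.0]
tcp_rot: [-3.141, 0.0, 2.009]
ft_force: [-3.6, -2.3, 1.3]
opening: 0.452
grip_force: 2.2
[656.1 -88.7 185. ] est q 0.997 rad 110.4 F tan -4.2 [-3.6 -2.3  1.3]
0.5 [  7.7 -54.    2. ] turn 0.502
0.6 [  4.1 -43.5   2. ] turn 0.402
0.7 [  1.5 -32.7   2. ] turn 0.302
0.8 [  0.  -21.8   2. ] turn 0.202
0.9 [ -0.3 -10.7   2. ] turn 0.102
1.0 [0.4 0.4 2. ] turn 0.002
1.1 [ 2.2 11.3  2. ] turn -0.098
1.2 [ 5.1 22.   2. ] turn -0.198
1.3 [ 9.1 32.3  2. ] turn -0.298
```

Scaled: 20 mm is 0.05, 16 mm is 0.04, -0.18 rad is -0.0573.

```bash
python3 steer.py '{"plan":[[0.0025, 0.015, 0, -0.0159, 0.45], [0.0055, 0.0283, 0, -0.0318, 0.45], [0.0088, 0.04, 0, -0.0477, 0.45], [0.0113, 0.05, 0, -0.0573, 0.45], [0.0113, 0.05, 0, -0.0573, 0.45]]}'; python3 n.py|head -1;python3 steer.py '{"plan":[[0.0008, 0.0038, 0, 0, 0.45], [0.001, 0.0075, 0, 0, 0.45], [0.001, 0.0075, 0, 0, 0.45]]}'; python3 n.py
```

```text
t: 7.32
eef_pos: [672.6, -76.0, 185.0]
tcp_rot: [3.141, 0.001, 2.185]
ft_force: [-0.5, -0.8, 1.1]
opening: 0.452
grip_force: 0.1
[672.6 -76.  185. ] est q 1.185 rad 110.0 F tan -0.9 [-0.5 -0.8  1.1]
t: 7.57
eef_pos: [674.2, -74.7, 184.6]
tcp_rot: [3.142, 0.0, 2.182]
ft_force: [-1.0, -1.9, 1.8]
opening: 0.45
grip_force: 1.0
[674.2 -74.7 184.6] est q 1.204 rad 109.9 F tan -1.9 [-1.  -1.9  1.8]
0.5 [ 15.9 -74.7   1.6] turn 0.676
0.6 [ 10.5 -65.1   1.6] turn 0.576
0.7 [  6.1 -54.9   1.6] turn 0.476
0.8 [  2.7 -44.3   1.6] turn 0.376
0.9 [  0.5 -33.5   1.6] turn 0.276
1.0 [ -0.7 -22.5   1.6] turn 0.176
1.1 [ -0.8 -11.4   1.6] turn 0.076
1.2 [ 0.2 -0.4  1.6] turn -0.024
1.3 [ 2.3 10.5  1.6] turn -0.124
```

Scaled: 2 mm is 0.005, 1 mm is 0.0025.

```bash
for i in 1; do python3 steer.py '{"plan":[[0.0005, 0.0025, 0, 0, 0.45], [0.0008, 0.005, 0, 0, 0.45], [0.0008, 0.005, 0, 0, 0.45]]}'; python3 n.py|head -1;python3 steer.py '{"plan":[[0.0005, 0.0025, 0, 0, 0.45], [0.0008, 0.005, 0, 0, 0.45], [0.0008, 0.005, 0, 0, 0.45]]}'; python3 n.py|head -1; done
```

```text
t: 7.82
eef_pos: [675.7, -73.3, 184.2]
tcp_rot: [3.141, 0.0, 2.182]
ft_force: [-0.8, -1.1, 0.8]
opening: 0.452
grip_force: 0.7
[675.7 -73.3 184.2] est q 1.222 rad 109.7 F tan -1.3 [-0.8 -1.1  0.8]
t: 8.07
eef_pos: [676.3, -72.7, 184.0]
tcp_rot: [-3.139, -0.0, 2.183]
ft_force: [-6.7, -6.5, 3.8]
opening: 0.449
grip_force: 4.3
[676.3 -72.7 184. ] est q 1.23 rad 109.6 F tan -9.2 [-6.7 -6.5  3.8]
```

Force is rising without motion, so this is probably the end stop. One firmer push to confirm.

Scaled: 2 mm is 0.005, 1 mm is 0.0025.

```bash
python3 steer.py '{"plan":[[0.0005, 0.0025, 0, 0, 0.45], [0.0008, 0.005, 0, 0, 0.45], [0.0008, 0.005, 0, 0, 0.45]]}'; python3 n.py|head -1; python3 steer.py '{"plan":[[0, -0.02, 0, 0, 0.45], [0, -0.0325, 0, 0, 0.45], [0, -0.035, 0, 0, 0.45], [0, -0.035, 0, 0, 0.45]]}'; python3 n.py|head -1
```

```text
t: 8.32
eef_pos: [676.6, -72.5, 183.9]
tcp_rot: [-3.136, -0.001, 2.183]
ft_force: [-12.5, -12.4, 5.4]
opening: 0.448
grip_force: 8.9
[676.6 -72.5 183.9] est q 1.233 rad 109.6 F tan -17.4 [-12.5 -12.4   5.4]
t: 8.65
eef_pos: [667.1, -78.6, 184.2]
tcp_rot: [3.141, -0.0, 2.183]
ft_force: [-0.1, -0.1, 0.7]
opening: 0.449
grip_force: 0.0
[667.1 -78.6 184.2] est q 1.13 rad 109.1 F tan -0.1 [-0.1 -0.1  0.7]
```

The end stop was firm at 17 N, and the fingers are now centred clear of the handle. Rise straight up, back away and look.

Scaled: -110 mm is -0.275, -80 mm is -0.2.

```bash
python3 steer.py '{"plan":[[0, 0, -0.0625, 0, 0.45], [0, 0, -0.125, 0, 0.45], [0, 0, -0.2, 0, 0.45], [0, 0, -0.275, 0, 0.45], [0, 0, -0.275, 0, 0.45]]}'; python3 d.py '[500,-150,294]'
```

```text
t: 9.07
eef_pos: [668.9, -78.6, 300.5]
tcp_rot: [3.135, 0.007, 2.183]
ft_force: [0.4, -0.5, 1.7]
opening: 0.449
grip_force: 0.0
pos [668.9 -78.6 300.5] rot [3.135 0.007 2.183] tool shift [  38.7 -179.3    5.1]
```

Scaled: -180 mm is -0.45, -144 mm is -0.36.

```bash
python3 steer.py '{"plan":[[0.0175, -0.09, 0, 0, 0.45], [0.035, -0.18, 0, 0, 0.45], [0.0525, -0.27, 0, 0, 0.45], [0.07, -0.36, 0, 0, 0.45], [0.095, -0.45, 0, 0, 0.45]]}'; python3 steer.py '{"plan":[[0, 0, 0, 0, 0.45], [0, 0, 0, 0, 0.45]]}'; python3 - <<'E'
from h import *
for n in('scene','top'):
    p,d=viewer.read_camera(n);np.savez(n+'1.npz',p=p,d=d)
    P=cloud(n,d).reshape(-1,3)
    for k,c,r,z0,z1 in(('knob',(597,28),25,215,260),('handle',(665,-81),25,195,225)):
        Q=P[(np.hypot(*(P[:,:2]-c).T)<r)&(P[:,2]>z0)&(P[:,2]<z1)]
        if len(Q):
            t=Q[Q[:,2]>np.percentile(Q[:,2],90)-4];h=t.mean(0);a=np.arctan2(h[1]-6,h[0]-598);print(n,k,h.round(1),np.percentile(Q[:,2],95).round(1),'q',round(a+2.135,3))
    a=p[150:350,170:370] if n=='top' else p[200:420,150:370]
    cv2.imwrite(f'pics/e_{n}.png',cv2.resize(a[...,::-1],(400,400)))
cv2.imwrite('pics/e.png',cv2.hconcat([cv2.imread('pics/e_top.png'),cv2.imread('pics/e_scene.png')]))
E
```

```text
t: 9.48
eef_pos: [496.7, -151.3, 293.8]
tcp_rot: [3.141, 0.0, 2.183]
ft_force: [0.0, -2.0, 0.3]
opening: 0.45
grip_force: 0.0
t: 9.65
eef_pos: [497.2, -151.4, 294.6]
tcp_rot: [3.141, 0.001, 2.181]
ft_force: [-0.3, -0.4, -0.7]
opening: 0.448
grip_force: 0.0
scene knob [596.9  29.1 240.6] 242.3 q 3.755
scene handle [664.7 -79.4 212.7] 215.2 q 1.228
top knob [597.3  27.1 242.1] 243.9 q 3.74
top handle [665.3 -81.2 214.2] 216.2 q 1.221
```

View pics/e.png

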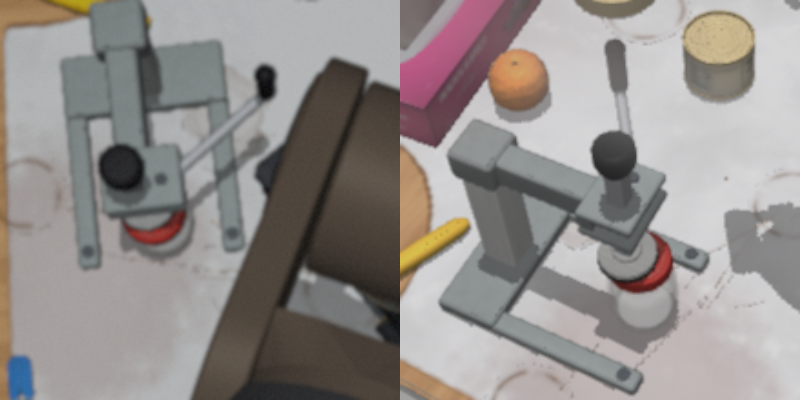

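The lever points to the back right at q ≈ 1.22 (ball at (265,80) in the left half). The foot is on the lid with the knob at about 241–242 mm. The robot is clear.

```bash
python3 -c "
from cell import env, viewer, readout, job_done
print(job_done())"
```

```text
the job is handed in; nothing more can be done
None
```

The job is done and handed in at about 10 s: the foot rests on the jar's lid, the clamp lever is at its locked end stop (about 1.22 rad), the robot is clear, and the tin and spice jar were not touched.

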